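# Right the dye dropper and hold the viewer's filter cover open

## Task

I am about to add dye to the tube strip that sits under the tinted cover of the blue-light viewer. Stand the toppled dropper bottle upright on the bench about where it lies and let go of it, so that I can reach it; then lift the viewer's cover by its handle bar to 50 degrees from shut (within 5 degrees) and finish still holding it steady there, because its spring closes it and I need both hands while I watch through it. Leave the other things on the bench where they are.

Things in the scene. Friction and masses are not known exactly. Their poses are not given: they have to be found in the camera images.
- viewer: low white lab instrument (blue-light viewer), housing 176 (x) x 216 (y) x 53 mm high, fixed to the bench; a lit glass in its top carries a white tube strip in a small rack. Origin at the centre of its underside on the bench, z up; its front panel and the cover's handle face its own -x, the cover's hinge lies along its rear (+x) edge.
- cover_hinge (a point): middle of the cover's hinge axis, fixed on the viewer at (94, 0, 54) mm of its frame; the axis runs along the viewer's y. Axes as the viewer's.
- cover (a joint): angle of the tinted clear-plastic hood (shut: 176 x 206 mm, 26 mm deep, top 86 mm above the bench) about its rear hinge: 0 = shut, grows as the front rises, stop at 1.45 rad. 50 degrees = 0.873 rad. Weight (0.26 kg) and a spring shut it from every angle; it takes about 2 N at the handle to hold it up.
- handle (a point): middle of the cover's handle: round black bar, 10 mm thick, 100 mm long, parallel to the viewer's y, on two arms at its ends, 33 mm clear in front of the hood's front wall. Shut: its axis is 71 mm above the bench, 222 mm in front of the hinge axis and 17 mm above it. It circles round the hinge and turns with the cover (axes as the viewer's when shut). The bar can turn between finger pads.
- dropper: small round brown dropper bottle with a black cap and rubber teat, 102 mm long, about 0.07 kg, lying on its side at the start. Origin at the centre of its base (16 mm above the bench while it lies), its z axis runs from the base to the teat: body 32 mm across from z = 0 to 70 mm, cap 24 mm across up to 77 mm, teat 12 mm across up to 102 mm.
- tape_roll: roll of masking tape, 102 mm across, 25 mm high, loose bystander; origin at the centre of its underside
- marker: black-capped white marker pen, 135 mm long, 17 mm thick, loose bystander; origin at the middle of its underside
- notes: block of sticky notes 70 x 70 x 16 mm, loose bystander; origin at the centre of its underside
- tip_box: pipette tip box with a clear lid, 72 x 122 x 71 mm high, loose bystander; origin at the centre of its underside
- tubes: rack of capped micro tubes, 62 x 200 x 46 mm, loose bystander near the rear of the bench; origin at the centre of its underside
- tube_a: one capped micro tube lying on the bench, 42 x 20 x 13 mm, loose bystander; origin at the middle of its underside
There are look-alikes about, which are no part of the job. There is more than one size of the dropper; the job needs the larger.

How it is judged:
On the way, in this order (a step that is already met when the one before it is completed fails the run):
1. the dropper bottle stands upright on the bench, let go and at rest, with the cover still shut (angle between dropper's own z axis and vertical below 0.1 rad and height (world z) of dropper below 0.006 m and linear speed of dropper below 0.02 m/s and distance of dropper from where it was at the start of the episode below 0.15 m and contact force between each of the arm, the fingers and dropper below 0.05 N and value of joint cover below 0.1 rad), for 0.3 s.
2. the cover is being lifted (value of joint cover above 0.3 rad and angle between dropper's own z axis and vertical below 0.1 rad), for 0.1 s.
At the end, for the whole second after the job is handed in: the cover is held still by the fingers at 45 to 55 degrees from shut, by nothing else, while the dropper bottle stands upright (within 6 degrees) and untouched on the bench within 150 mm of where it lay (value of joint cover between 0.785 and 0.96 rad and velocity of joint cover between -0.05 and 0.05 rad/s and contact force between the fingers and cover above 0.5 N and contact force between dropper and viewer below 0.05 N and angle between dropper's own z axis and vertical below 0.1 rad and height (world z) of dropper below 0.006 m and linear speed of dropper below 0.02 m/s and distance of dropper from where it was at the start of the episode below 0.15 m and contact force between each of the arm, the fingers and dropper below 0.05 N); the arm keeps its last pose, push and grip.
It fails at once if another thing on the bench was pushed more than 30 mm (distance of any of tape_roll, marker, notes, tip_box, tubes, tube_a from where it was at the start of the episode above 0.03 m).
It also fails if it takes over 58 s, if anything falls off the work surface, if the arm or the gripper's body presses on something with over 40 N, if the wrist force passes 120 N, or if a joint passes its speed limit or range.

## Robot

A 7-joint arm with a two-finger parallel gripper is mounted at the origin on a cart in front of the work surface, level with it; the furniture and walls round the work are solid. World frame = base frame: x ahead of the robot, y to its left, z up, the work surface at z = 0. Lengths are in m, angles in rad, forces in N, time in s.
With the tool pointing down it reaches from about 0.4 to 0.85 m from the base axis. Payload 4.5 kg.
Tool frame: the origin (TCP) lies midway between the tips of the shut fingers; the grasp point (between the pads) lies 19 mm behind it; z points along the fingers, y is the line along which they close (so a half turn about z gives the same grasp; the last joint's range is limited). The gripper opens to 88 mm and grips with 3 to 60 N. Pads are 18 mm wide; open, the fingers measure 123 mm over their backs; the gripper's body (75 mm by 187 mm) begins 45 mm behind the grasp point.
Start: joints at [-1.227, 0.689, -0.195, 1.565, 0.157, 0.902, -0.215], TCP at [0.191, 0.595, 0.239] pointing down, gripper open.
Joint ranges: [-3.01, 3.01], [-0.46, 2.08], [-1.47, 1.51], [0.13, 2.56], [-1, 4.14], [0.04, 2.09], [-2.66, 2.66]. Speed limits (rad/s): [2.57, 2.57, 3.14, 3.14, 3.14, 3.14, 3.14].

## Interface

Orientations are given as a unit quaternion [x, y, z, w].
In Python, from plant import * gives the robot as it stands.
- The arm moves only by the tool send_rows, never from a script. Its argument "targets" is a list of rows, each a list of 2 entries, a list of its own where there are three numbers: the shift along the tool's x, y, z in units of 0.3 m (1.0 is 0.3 m), then the turn, a rotation vector about the tool's x, y, z in units of pi rad (1.0 is pi rad). A call has 1 to 12 rows; each row is the pose to reach, as a shift and turn from the pose commanded when the call began, along the tool's axes at that moment, turning the shorter way round; what a row does not reach only later rows make up. A row lasts 1/8 s, in which the tool goes at most 62.5 mm and 10.7 degrees, less where a joint would pass 70% of its speed; a pose out of reach is approached as far as the arm can. A call with a number of a shift or a turn outside -1 to 1 is refused whole. A call with a gripper value outside its range is refused whole. "fingers" is the opening, from 0 (shut) to 1 (fully open), set as the call begins (left out, the last holds). The fingers move at their own pace and stop on an object; "newtons" is the grip in N (left out, the last holds). Time passes only in rows, so rows that repeat a pose let the fingers close. It gives the time, the measured TCP pose, the force, the opening and the grip force at its end, in the units of the state.
- get_state(): the state, without advancing time (a new reading comes with each control period).
- snapshot(name): name is "side" or "top"; returns a dict with "img" (480x640x3 uint8, blue, green, red), "fx", "fy", "cx", "cy" (pixels), "cam_to_world" (4x4, takes a point from camera to world coordinates). Camera axes: x right, y down, z forward; pixel columns grow to the right and rows downward; lengths in m; the calibration is good to about 2 mm. A picture is of the moment at which its call begins. There is no depth.
- finish_job(): hands the job in; it is judged then, once.
The state is a dict: "clock": time; "q": joint angles; "qd": joint speeds; "joint_torque": joint torques, N m; "tool_pos": TCP position; "eef_rot": TCP orientation; "contact_force": force on the tool from outside, world axes, zero at the start; "moment": the same for the moment, N m; "opening": opening from 0.0 (shut) to 1.0 (fully open); "finger_force": force on a finger pad.
Only numpy, scipy, OpenCV 4.12 (cv2) and the standard library are available. Lean on these libraries where they do the work, as an engineer would, in place of code of your own. Each camera call takes 0.05 s, during which the arm holds its last target. There are 200 camera calls.

## Working session

There is one attempt and no reset: what is moved stays moved. The work goes in short steps, Python scripts to look and compute and a tool call to move; the robot and the scene stay as the last step left them, time stands still between calls to the robot, and variables do not carry over. Pictures are saved under pics/ and viewed, at most 12 in all, crops included, and the job is handed in when it is done.

Besides the shell and the picture viewer there is one more tool, called after "Emit:" by a JSON object that holds its "fn" and its "kwargs". send_rows: Moves the arm, as the interface text tells. Its arguments: {"type":"object","properties":{"targets":{"type":"array"},"fingers":{"type":"number"},"newtons":{"type":"number"}},"required":["targets"]}

```bash
mkdir -p pics
python3 - <<'E'
from plant import *
import cv2,pickle
s=get_state();print(s)
for n in("top","side"):
    d=snapshot(n);cv2.imwrite(f"pics/{n}0.png",d["img"]);pickle.dump(d,open(f"{n}0.pkl","wb"));print(n,d["fx"],d["cx"],d["cy"],d["cam_to_world"])
E
```

```text
{'clock': 0.0, 'q': array([-1.22721219,  0.68998879, -0.19452082,  1.56634217,  0.1573032 ,
        0.90248346, -0.21509564]), 'qd': array([ 0.00061982, -0.00054112,  0.00030868,  0.00145949, -0.00025075,
        0.00054892,  0.00111328]), 'joint_torque': array([ 3.46834412e-06, -5.27551174e+01, -1.26701206e+00, -1.53427541e+01,
       -5.26075065e-02,  6.41572216e-03,  1.69402110e-04]), 'tool_pos': array([0.19038506, 0.59463635, 0.2379077 ]), 'eef_rot': array([ 1.54226071e-01,  9.88035162e-01, -9.11392831e-04, -7.73213565e-05]), 'contact_force': array([-0.07151832,  0.79178375, -0.33641958]), 'moment': array([-0.04724388, -0.01948068, -0.02742093]), 'finger_force': 0.0, 'opening': 1.000361752019809}
top 542.129463214134 328.2804867894828 240.83475062789665 [[ 0.02865523 -0.98607496  0.16381405  0.30595836]
 [-0.99956432 -0.02942687 -0.00228527 -0.0149036 ]
 [ 0.00707398 -0.1636772  -0.98648859  1.55954476]
 [ 0.          0.          0.          1.        ]]
side 519.758129043716 313.24624137685663 239.6705911972494 [[ 0.86983294 -0.14278827  0.47223105  0.0042372 ]
 [-0.49271682 -0.29977477  0.81692425 -0.93000399]
 [ 0.02491576 -0.9432638  -0.33110815  0.4641117 ]
 [ 0.          0.          0.          1.        ]]
```

View pics/top0.png

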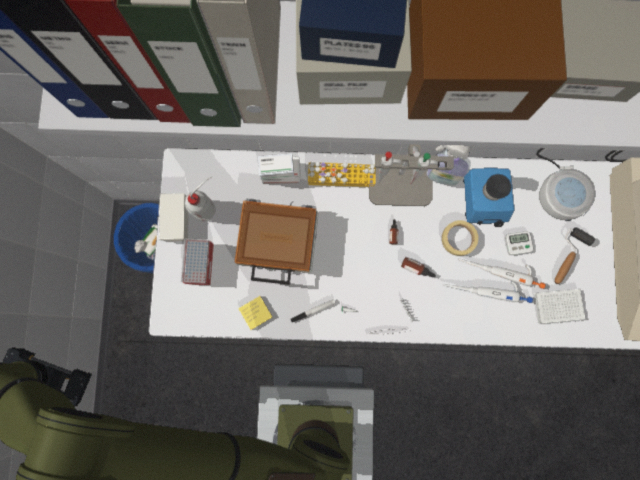

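View pics/side0.png

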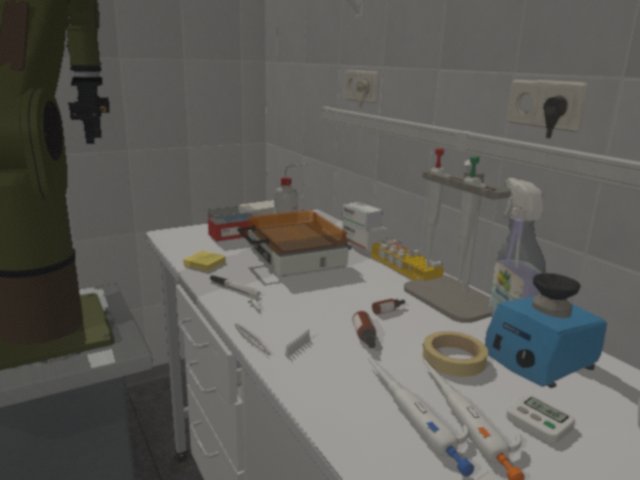

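The top view shows the viewer at about (277,237), with its handle bar at (271,282) facing the robot. There are two brown dropper bottles, one at (393,232) and a bigger one at (418,268). The side view shows them at (388,305) and (365,328). I'll measure both and check them in a crop.

```bash
cat > h.py <<'E'
import numpy as np,cv2,pickle
from scipy.spatial.transform import Rotation as R
def ray(d,u,v):
    T=d["cam_to_world"];r=T[:3,:3]@np.array([(u-d["cx"])/d["fx"],(v-d["cy"])/d["fy"],1]);return T[:3,3],r
def onz(d,u,v,z):
    o,r=ray(d,u,v);return o+r*(z-o[2])/r[2]
def proj(d,p):
    T=d["cam_to_world"];c=T[:3,:3].T@(np.array(p)-T[:3,3]);return c[0]/c[2]*d["fx"]+d["cx"],c[1]/c[2]*d["fy"]+d["cy"]
def tri(d1,p1,d2,p2):
    o1,a=ray(d1,*p1);o2,b=ray(d2,*p2)
    s=np.linalg.lstsq(np.c_[a,-b],o2-o1,rcond=None)[0];x,y=o1+a*s[0],o2+b*s[1];return (x+y)/2,np.linalg.norm(x-y)
E
python3 - <<'E'
from h import *
t=pickle.load(open("top0.pkl","rb"));s=pickle.load(open("side0.pkl","rb"))
def blobs(d,x0,y0,x1,y1,n,z):
    im=d["img"][y0:y1,x0:x1].max(2)
    m=(im<130).astype(np.uint8);N,l,st,c=cv2.connectedComponentsWithStats(m)
    for i in range(1,N):
        if st[i,4]<60: continue
        p=np.argwhere(l==i)[:,::-1]+[x0,y0]
        W=np.array([onz(d,u,v,z)[:2] for u,v in p]);mu=W.mean(0);U=np.linalg.svd(W-mu,full_matrices=False)[2]
        q=(W-mu)@U.T
        print(n,st[i],'px',p.mean(0),'mid',mu,'axis',U[0],'ext',q[:,0].min(),q[:,0].max(),q[:,1].min(),q[:,1].max())
blobs(t,380,210,450,285,"top",.016)
a=cv2.resize(t["img"][205:305,370:470],(400,400),interpolation=cv2.INTER_CUBIC)
b=cv2.resize(s["img"][280:360,330:430],(400,320),interpolation=cv2.INTER_CUBIC)
b=cv2.copyMakeBorder(b,0,80,0,0,cv2.BORDER_CONSTANT)
cv2.imwrite("pics/crop1.png",np.hstack([a,b]))
E
```

```text
top [ 10  10   9  25 123] px [394.34146341 232.46341463] mid [ 0.59259403 -0.20901615] axis [-0.9999774  -0.00672257] ext -0.03683202568733505 0.03404409825336196 -0.012479048249723153 0.01059646401399459
top [ 22  47  34  20 254] px [418.83464567 267.44488189] mid [ 0.49275328 -0.28011148] axis [0.41369726 0.91041451] ext -0.05179276262461592 0.04871434356119905 -0.017492287409622928 0.014311692059491234
```

View pics/crop1.png

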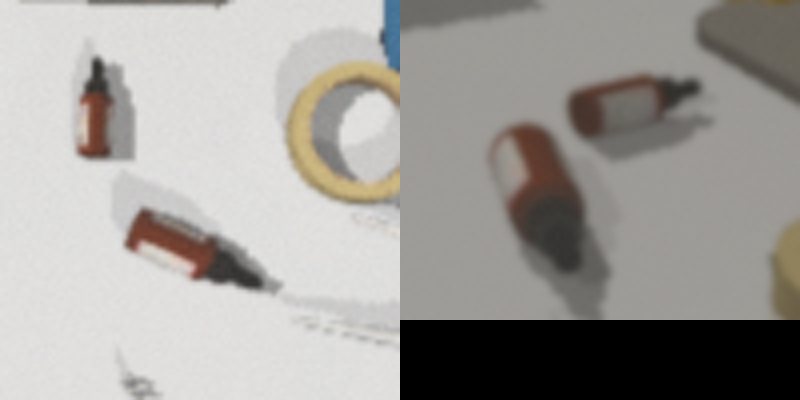

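The crop shows two candidates: the bottle at (393,232), about 71 mm long, and the one at (418,268), about 100 mm long. The larger one at (418,268) matches the 102 mm in the description. Its base is at upper left (403,261.5) and its teat at lower right (439.5,277). Next I'll measure the bottle and viewer and work out the moves.

```bash
cat >> h.py <<'E'
def frame(z,y):  # tool rotation from z dir and closing dir
    z=np.array(z,float);z/=np.linalg.norm(z);y=np.array(y,float);y-=z*(z@y);y/=np.linalg.norm(y);return R.from_matrix(np.c_[np.cross(y,z),y,z])
def move(s,pos,rot):  # shift/turn in call units from pose s=(pos,quat)
    r0=R.from_quat(s[1]);best=None
    for k in(0,1):
        r=rot*R.from_euler('z',np.pi*k);v=(r0.inv()*r).as_rotvec()/np.pi
        print('shift',(r0.inv().apply(np.array(pos)-s[0])/.3).round(4),'turn',v.round(4),'q',r.as_quat().round(4))
E
python3 - <<'E'
from h import *
t=pickle.load(open("top0.pkl","rb"));s=pickle.load(open("side0.pkl","rb"))
B=onz(t,402.8,261.5,.016);T=onz(t,439.3,276.6,.010);print(B,T,np.linalg.norm(B-T))
# side view check
print('side proj',proj(s,B),proj(s,T))
tt=(T-B);tt[2]=0;tt/=np.linalg.norm(tt);print('t',tt)
# handle/hood in top
a=cv2.resize(t["img"][190:300,220:330],(550,550),interpolation=cv2.INTER_CUBIC)
cv2.imwrite("pics/crop2.png",a)
n=np.cross([0,0,1],tt);g=B+tt*.048
a=np.radians(25);z=-tt*np.sin(a)+np.array([0,0,-1])*np.cos(a)
print('g',g,n)
S=(np.array([.1904,.5946,.2379]),[.154226,.988035,-.000911,-.0000773])
for h in(.20,.10): move(S,g+[0,0,h]-np.array([0,0,g[2]]),frame(z,n))
E
```

```text
[ 0.5085442  -0.23404784  0.016     ] [ 0.46876337 -0.33998985  0.01      ] 0.11332353458274155
side proj (np.float64(359.28028148459566), np.float64(316.9749352767977)) (np.float64(375.5130239522924), np.float64(352.65552908326634))
t [-0.35153077 -0.93617633  0.        ]
g [ 0.49167072 -0.27898431  0.016     ] [ 0.93617633 -0.35153077  0.        ]
shift [-1.8439 -2.4671  0.1311] turn [-0.1128  0.1074  0.5067] q [ 0.8026  0.5559  0.1779 -0.1232]
shift [-1.8439 -2.4671  0.1311] turn [-0.106  -0.1113 -0.4758] q [ 0.5559 -0.8026 -0.1232 -0.1779]
shift [-1.8439 -2.4665  0.4644] turn [-0.1128  0.1074  0.5067] q [ 0.8026  0.5559  0.1779 -0.1232]
shift [-1.8439 -2.4665  0.4644] turn [-0.106  -0.1113 -0.4758] q [ 0.5559 -0.8026 -0.1232 -0.1779]
```

View pics/crop2.png

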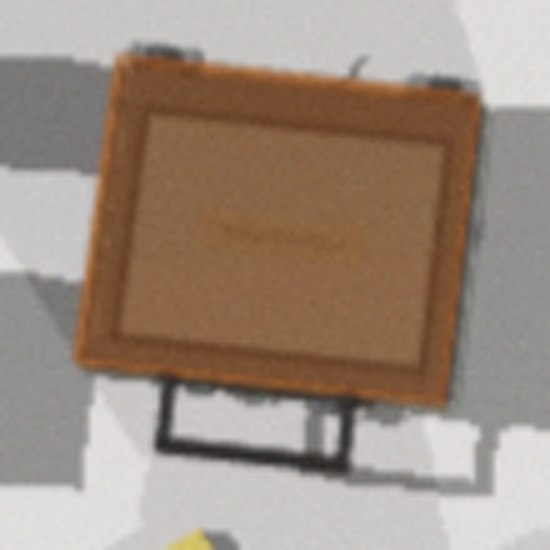

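The crop shows the hood corners at px (244,202), (316,209), (309,271) and (235,264). The handle bar runs from (252,279) to (289,283).

```bash
cat > geo.py <<'E'
from h import *
t=pickle.load(open("top0.pkl","rb"));s=pickle.load(open("side0.pkl","rb"))
B=onz(t,402.8,261.5,.016);tt=np.array([-.386,-.922,0]);tt/=np.linalg.norm(tt)
n=np.cross([0,0,1],tt);g=B+tt*.048
up=np.array([0,0,1.]);a=np.radians(25);z0=-tt*np.sin(a)-up*np.cos(a);R0=frame(z0,n)
H=[onz(t,220+u/5,190+v/5,.071) for u,v in((160,447),(347,465))]
C=[onz(t,220+u/5,190+v/5,.086) for u,v in((122,58),(482,93),(447,405),(77,368))]
E
python3 - <<'E'
from geo import *
print('side teat',proj(s,B+tt*.102),'B',B,'g',g)
print('bar',H,np.linalg.norm(H[1]-H[0]),'hood',C)
S=get=None
q=[.154226,.988035,-.000911,-.0000773]
P=[np.array([.1904,.5946,.2379]),np.array([.42,.35,.25]),np.array([.5,.07,.25]),np.array([.49,-.2,.25]),np.r_[g[:2],.12]]
rots=[R.from_quat(q)]
# yaw only first
Rz=lambda d:R.from_euler('z',d,degrees=True)*R.from_quat(q)
rots+= [Rz(-40),Rz(-80),R0,R0]
for i in range(4):
    print(i);move((P[i],rots[i].as_quat()),P[i+1],rots[i+1])
E
```

```text
side teat (np.float64(371.7061756535902), np.float64(346.01493303785156)) B [ 0.5085442  -0.23404784  0.016     ] g [ 0.49000767 -0.27832422  0.016     ]
bar [array([0.43950222, 0.18811071, 0.071     ]), array([0.43261597, 0.08502422, 0.071     ])] 0.10331623495912438 hood [array([0.65442489, 0.21842171, 0.086     ]), array([0.6405416 , 0.01732935, 0.086     ]), array([0.46568981, 0.03080234, 0.086     ]), array([0.4800403 , 0.23360206, 0.086     ])]
0
shift [-0.9774 -0.5434 -0.0392] turn [0.     0.0004 0.2222] q [ 4.829e-01  8.757e-01 -8.000e-04 -4.000e-04]
shift [-0.9774 -0.5434 -0.0392] turn [-5.000e-04  0.000e+00 -7.778e-01] q [ 8.757e-01 -4.829e-01 -4.000e-04  8.000e-04]
1
shift [-9.316e-01 -2.726e-01  6.000e-04] turn [0.     0.0004 0.2222] q [ 7.532e-01  6.577e-01 -6.000e-04 -6.000e-04]
shift [-9.316e-01 -2.726e-01  6.000e-04] turn [-5.000e-04  0.000e+00 -7.778e-01] q [ 6.577e-01 -7.532e-01 -6.000e-04  6.000e-04]
2
shift [-0.8963  0.0882 -0.    ] turn [-0.0187  0.1382  0.0817] q [ 0.8128  0.5409  0.1802 -0.1199]
shift [-0.8963  0.0882 -0.    ] turn [-0.199  -0.0269 -0.8967] q [ 0.5409 -0.8128 -0.1199 -0.1802]
3
shift [-0.4014  0.1008  0.291 ] turn [0. 0. 0.] q [ 0.8128  0.5409  0.1802 -0.1199]
shift [-0.4014  0.1008  0.291 ] turn [ 0. -0. -1.] q [ 0.5409 -0.8128 -0.1199 -0.1802]
```

Emit:
{"fn": "send_rows", "kwargs": {"targets": [[[-0.977, -0.543, -0.04], [0, 0, 0.222]], [[-0.977, -0.543, -0.04], [0, 0, 0.222]], [[-0.977, -0.543, -0.04], [0, 0, 0.222]], [[-0.977, -0.543, -0.04], [0, 0, 0.222]], [[-0.977, -0.543, -0.04], [0, 0, 0.222]], [[-0.977, -0.543, -0.04], [0, 0, 0.222]], [[-0.977, -0.543, -0.04], [0, 0, 0.222]], [[-0.977, -0.543, -0.04], [0, 0, 0.222]]], "fingers": 0.8}}

```text
clock: 1.1
tool_pos: [0.4186, 0.3523, 0.2505]
eef_rot: [0.482, 0.876, 0.0, -0.001]
contact_force: [0.1, 1.2, 1.5]
opening: 0.8
finger_force: 0.0
```

Emit:
{"fn": "send_rows", "kwargs": {"targets": [[[-0.93, -0.273, 0], [0, 0, 0.222]], [[-0.93, -0.273, 0], [0, 0, 0.222]], [[-0.93, -0.273, 0], [0, 0, 0.222]], [[-0.93, -0.273, 0], [0, 0, 0.222]], [[-0.93, -0.273, 0], [0, 0, 0.222]], [[-0.93, -0.273, 0], [0, 0, 0.222]], [[-0.93, -0.273, 0], [0, 0, 0.222]], [[-0.93, -0.273, 0], [0, 0, 0.222]]]}}

```text
clock: 2.1
tool_pos: [0.4993, 0.0738, 0.2506]
eef_rot: [0.751, 0.66, 0.0, -0.001]
contact_force: [1.1, -0.5, -0.0]
opening: 0.8
finger_force: 0.0
```

Emit:
{"fn": "send_rows", "kwargs": {"targets": [[[-0.896, 0.088, 0], [-0.0187, 0.138, 0.082]], [[-0.896, 0.088, 0], [-0.0187, 0.138, 0.082]], [[-0.896, 0.088, 0], [-0.0187, 0.138, 0.082]], [[-0.896, 0.088, 0], [-0.0187, 0.138, 0.082]], [[-0.896, 0.088, 0], [-0.0187, 0.138, 0.082]], [[-0.896, 0.088, 0], [-0.0187, 0.138, 0.082]], [[-0.896, 0.088, 0], [-0.0187, 0.138, 0.082]], [[-0.896, 0.088, 0], [-0.0187, 0.138, 0.082]]]}}

```text
clock: 3.1
tool_pos: [0.4906, -0.1954, 0.2509]
eef_rot: [0.811, 0.543, 0.181, -0.121]
contact_force: [-0.6, 0.5, -0.5]
opening: 0.793
finger_force: 0.0
```

Run:
```python
from geo import *
from plant import *
st=get_state();S=(st["tool_pos"],st["eef_rot"]);print(st['q'])
tcp=g+z0*.0088;print(tcp,R0.as_quat())
move(S,tcp-z0*.08,R0);move(S,tcp,R0)
```

```text
[ 0.6498727   0.60709282 -0.16044624  1.83256891 -0.47686966  0.82321621
  0.47195714]
[ 0.49144388 -0.27489368  0.00802449] [ 0.81278554  0.54086372  0.18019022 -0.1199066 ]
shift [-0.564   0.1025  0.3631] turn [-0.0005 -0.0006  0.0017] q [ 0.8128  0.5409  0.1802 -0.1199]
shift [-0.564   0.1025  0.3631] turn [ 9.000e-04 -8.000e-04 -9.983e-01] q [ 0.5409 -0.8128 -0.1199 -0.1802]
shift [-0.5644  0.1029  0.6298] turn [-0.0005 -0.0006  0.0017] q [ 0.8128  0.5409  0.1802 -0.1199]
shift [-0.5644  0.1029  0.6298] turn [ 9.000e-04 -8.000e-04 -9.983e-01] q [ 0.5409 -0.8128 -0.1199 -0.1802]
```

Emit:
{"fn": "send_rows", "kwargs": {"targets": [[[-0.564, 0.103, 0.363], [0, 0, 0.002]], [[-0.564, 0.103, 0.363], [0, 0, 0.002]], [[-0.564, 0.103, 0.363], [0, 0, 0.002]], [[-0.564, 0.103, 0.363], [0, 0, 0.002]], [[-0.564, 0.103, 0.363], [0, 0, 0.002]], [[-0.564, 0.103, 0.45], [0, 0, 0.002]], [[-0.564, 0.103, 0.54], [0, 0, 0.002]], [[-0.564, 0.103, 0.6], [0, 0, 0.002]], [[-0.564, 0.103, 0.63], [0, 0, 0.002]], [[-0.564, 0.103, 0.63], [0, 0, 0.002]]], "fingers": 0.65}}

```text
clock: 4.35
tool_pos: [0.491, -0.2781, 0.0084]
eef_rot: [0.814, 0.539, 0.18, -0.12]
contact_force: [0.0, 0.1, -0.2]
opening: 0.651
finger_force: 0.0
```

Run:
```python
from plant import *
import cv2,numpy as np
st=get_state();print(st["tool_pos"],st["eef_rot"],st["contact_force"])
a=cv2.resize(snapshot("top")["img"][205:305,370:470],(400,400));b=cv2.resize(snapshot("side")["img"][250:370,310:430],(400,400))
cv2.imwrite("pics/c3.png",np.hstack([a,b]))
```

```text
[ 0.49104679 -0.27809205  0.00839482] [ 0.81397727  0.53900166  0.18038999 -0.1199069 ] [ 0.01748081  0.14432552 -0.18899268]
```

View pics/c3.png

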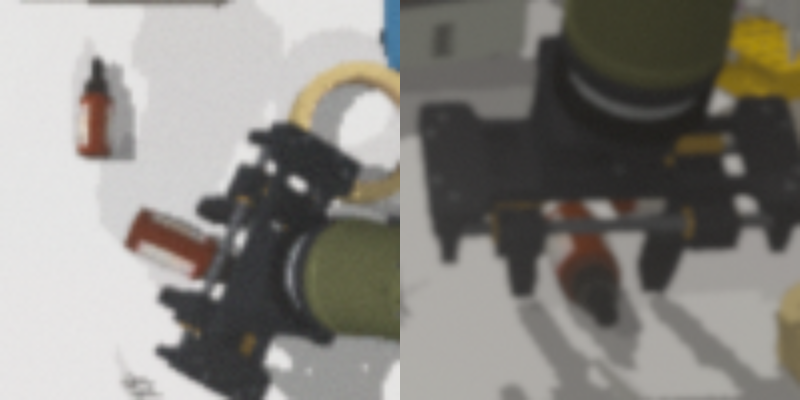

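The fingers straddle the bottle, with the body running between the pads at (585,260) in the side crop. I'll close now.

Emit:
{"fn": "send_rows", "kwargs": {"targets": [[[0, 0, 0], [0, 0, 0]], [[0, 0, 0], [0, 0, 0]], [[0, 0, 0], [0, 0, 0]], [[0, 0, 0], [0, 0, 0]], [[0, 0, 0], [0, 0, 0]], [[0, 0, 0], [0, 0, 0]]], "fingers": 0.1, "newtons": 15}}

```text
clock: 5.2
tool_pos: [0.4907, -0.2789, 0.0081]
eef_rot: [0.814, 0.539, 0.18, -0.12]
contact_force: [-0.6, -1.2, 3.5]
opening: 0.361
finger_force: 15.0
```

Run:
```python
from geo import *
from plant import *
st=get_state();print(st["opening"],st["finger_force"],st["contact_force"],st["moment"])
p,q=st["tool_pos"],R.from_quat(st["eef_rot"])
S=(p,st["eef_rot"])
# lift along world z by .12
print('lift',(q.inv().apply([0,0,.12])/.3).round(3))
# upright rotation: n axis, rotates tt->up; then yaw psi
k=np.cross(tt,up);Ru=R.from_rotvec(k*np.pi/2)
for psi in (0,40,80):
    Rf=R.from_euler('z',psi,degrees=True)*Ru*q
    print(psi,'z',Rf.apply([0,0,1]).round(3),'turn',((q.inv()*Rf).as_rotvec()/np.pi).round(3), 'quat',Rf.as_quat().round(4))
```

```text
0.3609060836276535 14.99782419972405 [-0.58356249 -1.16079294  3.51520396] [-0.3522535   0.25781872  0.02237383]
lift [ 0.169 -0.    -0.363]
0 z [-0.348 -0.837 -0.422] turn [-0.003 -0.5   -0.001] quat [ 0.703   0.4657 -0.4462  0.2995]
40 z [ 0.271 -0.865 -0.422] turn [-0.087 -0.477 -0.232] quat [ 0.5013  0.6781 -0.3169  0.434 ]
80 z [ 0.764 -0.488 -0.422] turn [-0.168 -0.408 -0.457] quat [ 0.2392  0.8087 -0.1493  0.5163]
```

Emit:
{"fn": "send_rows", "kwargs": {"targets": [[[0.085, 0, -0.18], [0, 0, 0]], [[0.169, 0, -0.363], [0, 0, 0]], [[0.169, 0, -0.363], [0, 0, 0]], [[0.169, 0, -0.363], [-0.168, -0.408, -0.457]], [[0.169, 0, -0.363], [-0.168, -0.408, -0.457]], [[0.169, 0, -0.363], [-0.168, -0.408, -0.457]], [[0.169, 0, -0.363], [-0.168, -0.408, -0.457]], [[0.169, 0, -0.363], [-0.168, -0.408, -0.457]], [[0.169, 0, -0.363], [-0.168, -0.408, -0.457]], [[0.169, 0, -0.363], [-0.168, -0.408, -0.457]], [[0.169, 0, -0.363], [-0.168, -0.408, -0.457]], [[0.169, 0, -0.363], [-0.168, -0.408, -0.457]]]}}

```text
clock: 6.7
tool_pos: [0.5385, -0.2875, 0.1924]
eef_rot: [0.492, 0.842, -0.071, 0.211]
contact_force: [-0.3, 0.4, -1.2]
opening: 0.361
finger_force: 15.0
```

Emit:
{"fn": "send_rows", "kwargs": {"targets": [[[0, 0, 0], [0, 0, 0]], [[0, 0, 0], [0, 0, 0]]]}}

```text
clock: 6.95
tool_pos: [0.5378, -0.2886, 0.1924]
eef_rot: [0.495, 0.84, -0.069, 0.21]
contact_force: [-0.1, -1.6, -0.2]
opening: 0.357
finger_force: 15.0
```

Run:
```python
from plant import *
import cv2,numpy as np,pickle
st=get_state();print(st["tool_pos"],st["eef_rot"],st["q"],st["opening"])
d=snapshot("side");pickle.dump(d,open("s4.pkl","wb"));b=cv2.resize(d["img"][180:380,280:460],(540,600),interpolation=cv2.INTER_CUBIC)
cv2.imwrite("pics/c4.png",cv2.convertScaleAbs(b,alpha=1.5))
```

```text
[ 0.53777621 -0.28857014  0.19239416] [ 0.49522066  0.84007119 -0.06919701  0.21035369] [ 0.04078776  0.68081746  0.41501715  2.08707784 -0.99960172  0.04287906
  1.81685458] 0.35696154249078976
```

View pics/c4.png

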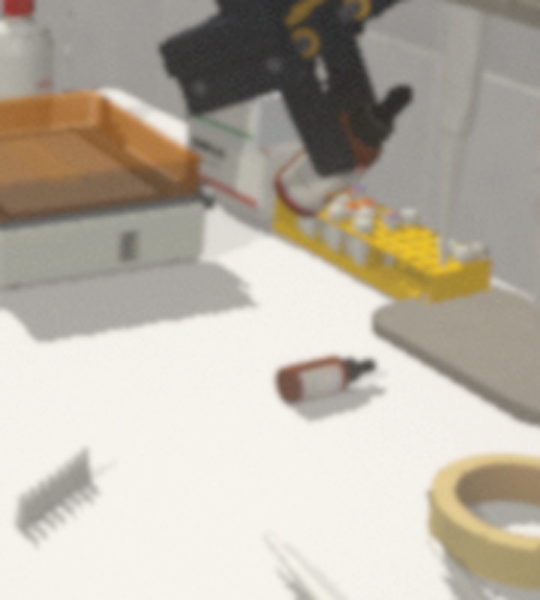

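The picture shows the bottle held firmly and tilted, but the wrist is stuck at the q5 and q6 limits. Yawing outward was the wrong way. Tilting to the arm's right, with no yaw, suits the wrist, so I'll go there instead.

```bash
cat > to.py <<'E'
from geo import *
from plant import *
import sys
def go(pos,rot):
    st=get_state();q=R.from_quat(st["eef_rot"]);print('shift',(q.inv().apply(np.array(pos)-st["tool_pos"])/.3).round(3),'turn',((q.inv()*rot).as_rotvec()/np.pi).round(3))
RG=R.from_quat([.81397727,.53900166,.18038999,-.1199069])
RU=R.from_quat([.703,.4657,-.4462,.2995])
E
python3 - <<'E'
from to import *
go([.49,-.28,.14],RG);go([.49,-.28,.14],RU)
E
```

```text
shift [ 0.165 -0.138  0.103] turn [0.028 0.244 0.303]
shift [ 0.165 -0.138  0.103] turn [ 0.231 -0.22   0.193]
```

Emit:
{"fn": "send_rows", "kwargs": {"targets": [[[0.04, -0.035, 0.025], [0.03, 0.2, 0.25]], [[0.08, -0.07, 0.05], [0.03, 0.2, 0.25]], [[0.165, -0.138, 0.05], [0.03, 0.2, 0.25]], [[0.165, -0.138, 0.05], [0.03, 0.2, 0.25]], [[0.165, -0.138, 0.05], [0.03, 0.2, 0.25]], [[0.165, -0.138, 0.05], [0.03, 0.2, 0.25]], [[0.165, -0.138, 0.05], [0.03, 0.2, 0.25]]]}}

```text
clock: 7.88
tool_pos: [0.4854, -0.2767, 0.1545]
eef_rot: [0.78, 0.608, 0.13, -0.064]
contact_force: [1.2, 0.7, -0.6]
opening: 0.357
finger_force: 15.0
```

Run:
```python
from to import *
st=get_state();print(st["tool_pos"],st["q"].round(2))
go([.49,-.28,.14],RG);go([.49,-.28,.14],RU)
```

```text
[ 0.48539183 -0.27669244  0.15452644] [ 0.27  0.84  0.59  1.84 -0.96  0.92  1.21]
shift [-0.02   0.015  0.045] turn [0.001 0.047 0.05 ]
shift [-0.02   0.015  0.045] turn [ 0.037 -0.452  0.037]
```

Emit:
{"fn": "send_rows", "kwargs": {"targets": [[[-0.02, 0.015, 0.045], [0.037, -0.452, 0.037]], [[-0.02, 0.015, 0.045], [0.037, -0.452, 0.037]], [[-0.02, 0.015, 0.045], [0.037, -0.452, 0.037]], [[-0.02, 0.015, 0.045], [0.037, -0.452, 0.037]], [[-0.02, 0.015, 0.045], [0.037, -0.452, 0.037]], [[-0.02, 0.015, 0.045], [0.037, -0.452, 0.037]], [[-0.02, 0.015, 0.045], [0.037, -0.452, 0.037]], [[-0.02, 0.015, 0.045], [0.037, -0.452, 0.037]], [[-0.02, 0.015, 0.045], [0.037, -0.452, 0.037]], [[-0.02, 0.015, 0.045], [0.037, -0.452, 0.037]], [[-0.02, 0.015, 0.045], [0.037, -0.452, 0.037]]]}}

```text
clock: 9.25
tool_pos: [0.4911, -0.278, 0.1423]
eef_rot: [0.704, 0.467, -0.443, 0.3]
contact_force: [-0.3, -0.1, -0.9]
opening: 0.359
finger_force: 15.0
```

Run:
```python
from to import *
st=get_state();print(st["tool_pos"],st["q"].round(2))
go([.49,-.28,.14],RU)
d=snapshot("side");pickle.dump(d,open("s5.pkl","wb"));b=cv2.resize(d["img"][180:380,280:460],(540,600),interpolation=cv2.INTER_CUBIC)
cv2.imwrite("pics/c5.png",cv2.convertScaleAbs(b,alpha=1.5))
```

```text
[ 0.49110875 -0.2779907   0.14232009] [-0.62  1.65  1.41  1.78 -0.6   0.81  0.24]
shift [ 0.004 -0.001  0.01 ] turn [ 0.001 -0.002 -0.   ]
```

View pics/c5.png

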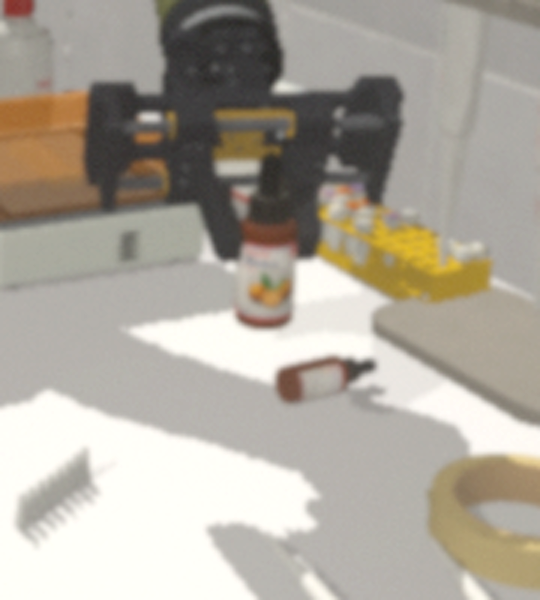

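The side view shows the bottle held upright, with its base at crop (265,318) and teat at (270,165). The space below it is free. I'll check the vertical in the image and then lower it.

Run:
```python
from to import *
d=pickle.load(open("s5.pkl","rb"));st=get_state();q=R.from_quat(st["eef_rot"])
c=st["tool_pos"]-q.apply([0,0,.009])
print('axis pt',c,[np.round(proj(d,[c[0],c[1],z]),1) for z in (.08,.09,.1,.19,.2,.21)])
print('down .06',(q.inv().apply([0,0,-.06])/.3).round(3))
```

```text
axis pt [ 0.49433093 -0.2703622   0.14600005] [array([366.4, 294.5]), array([366.7, 289.2]), array([367. , 283.9]), array([370.3, 234.1]), array([370.6, 228.4]), array([371. , 222.6])]
down .06 [ 0.181 -0.002  0.085]
```

Emit:
{"fn": "send_rows", "kwargs": {"targets": [[[0.06, 0, 0.028], [0, 0, 0]], [[0.12, -0.001, 0.056], [0, 0, 0]], [[0.181, -0.002, 0.085], [0, 0, 0]], [[0.181, -0.002, 0.085], [0, 0, 0]], [[0.181, -0.002, 0.085], [0, 0, 0]]]}}

```text
clock: 9.93
tool_pos: [0.4912, -0.2777, 0.0813]
eef_rot: [0.702, 0.468, -0.445, 0.301]
contact_force: [-0.5, 0.2, -0.1]
opening: 0.359
finger_force: 15.0
```

Run:
```python
from to import *
st=get_state();print(st["tool_pos"],st["q"].round(2),st["contact_force"])
q=R.from_quat(st["eef_rot"]);print((RU*q.inv()).magnitude(),'down .03',(q.inv().apply([0,0,-.03])/.3).round(3))
d=snapshot("side")["img"][190:400,270:450];t=snapshot("top")["img"][150:320,300:470]
cv2.imwrite("pics/c6.png",np.hstack([cv2.convertScaleAbs(cv2.resize(d,(400,467)),alpha=1.5),cv2.resize(t,(400,467))]))
```

```text
[ 0.49120032 -0.27769022  0.08132045] [-0.62  1.74  1.36  1.75 -0.65  0.8   0.18] [-0.54950286  0.20108737 -0.14185848]
0.005639311715184754 down .03 [ 0.091 -0.001  0.042]
```

View pics/c6.png

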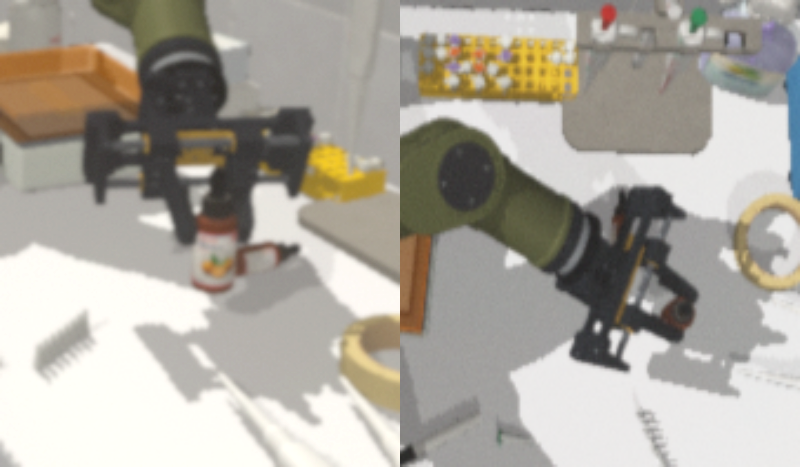

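The bottle is upright, at top crop (678,315), and clear of its neighbours. I'll keep lowering it.

Emit:
{"fn": "send_rows", "kwargs": {"targets": [[[0.045, 0, 0.021], [0, 0, 0]], [[0.091, -0.001, 0.042], [0, 0, 0]], [[0.091, -0.001, 0.042], [0, 0, 0]]]}}

```text
clock: 10.4
tool_pos: [0.4904, -0.2772, 0.0486]
eef_rot: [0.702, 0.469, -0.446, 0.299]
contact_force: [-0.2, 0.4, -1.2]
opening: 0.359
finger_force: 15.0
```

Emit:
{"fn": "send_rows", "kwargs": {"targets": [[[0.005, 0, 0.002], [0, 0, 0]], [[0.009, 0, 0.004], [0, 0, 0]], [[0.009, 0, 0.004], [0, 0, 0]]], "newtons": 8}}

```text
clock: 10.78
tool_pos: [0.4912, -0.2773, 0.048]
eef_rot: [0.702, 0.468, -0.445, 0.3]
contact_force: [0.3, -0.4, -0.3]
opening: 0.358
finger_force: 8.0
```

Emit:
{"fn": "send_rows", "kwargs": {"targets": [[[0.005, 0, 0.002], [0, 0, 0]], [[0.009, 0, 0.004], [0, 0, 0]], [[0.009, 0, 0.004], [0, 0, 0]]]}}

```text
clock: 11.15
tool_pos: [0.4913, -0.2774, 0.0462]
eef_rot: [0.702, 0.468, -0.445, 0.301]
contact_force: [-0.0, 1.0, 5.3]
opening: 0.363
finger_force: 8.0
```

Emit:
{"fn": "send_rows", "kwargs": {"targets": [[[-0.003, 0, -0.001], [0, 0, 0]], [[-0.003, 0, -0.001], [0, 0, 0]]], "newtons": 4}}

```text
clock: 11.4
tool_pos: [0.4914, -0.2774, 0.0461]
eef_rot: [0.702, 0.468, -0.445, 0.301]
contact_force: [0.5, 0.6, 3.3]
opening: 0.36
finger_force: 4.0
```

Emit:
{"fn": "send_rows", "kwargs": {"targets": [[[0, 0, 0], [0, 0, 0]], [[0, 0, 0], [0, 0, 0]], [[0, 0, 0], [0, 0, 0]], [[0, 0, 0], [0, 0, 0]]], "fingers": 0.65}}

```text
clock: 11.9
tool_pos: [0.491, -0.2772, 0.0455]
eef_rot: [0.702, 0.468, -0.445, 0.3]
contact_force: [0.1, -0.1, -0.7]
opening: 0.648
finger_force: 0.0
```

Emit:
{"fn": "send_rows", "kwargs": {"targets": [[[0, 0, -0.04], [0, 0, 0]], [[0, 0, -0.1], [0, 0, 0]], [[0, 0, -0.2], [0, 0, 0]], [[0, 0, -0.3], [0, 0, 0]], [[0, 0, -0.3], [0, 0, 0]], [[-0.25, 0, -0.4], [0, 0, 0]], [[-0.4, 0, -0.45], [0, 0, 0]], [[-0.4, 0, -0.45], [0, 0, 0]]]}}

```text
clock: 12.9
tool_pos: [0.517, -0.2122, 0.2165]
eef_rot: [0.704, 0.465, -0.444, 0.302]
contact_force: [-0.4, 0.4, -0.1]
opening: 0.651
finger_force: 0.0
```

Run:
```python
from to import *
st=get_state();print(st["tool_pos"],st["q"].round(2),st["contact_force"])
D=snapshot("side");T=snapshot("top");pickle.dump((D,T),open("p7.pkl","wb"))
d=D["img"][190:400,270:450];t=T["img"][190:320,330:470]
cv2.imwrite("pics/c7.png",np.hstack([cv2.convertScaleAbs(cv2.resize(d,(400,467)),alpha=1.5),cv2.resize(t,(400,371+96))]))
```

```text
[ 0.51700883 -0.21222564  0.21651337] [-0.71  1.54  1.47  1.7  -0.45  0.98  0.17] [-0.37800342  0.35249917 -0.12896215]
```

View pics/c7.png

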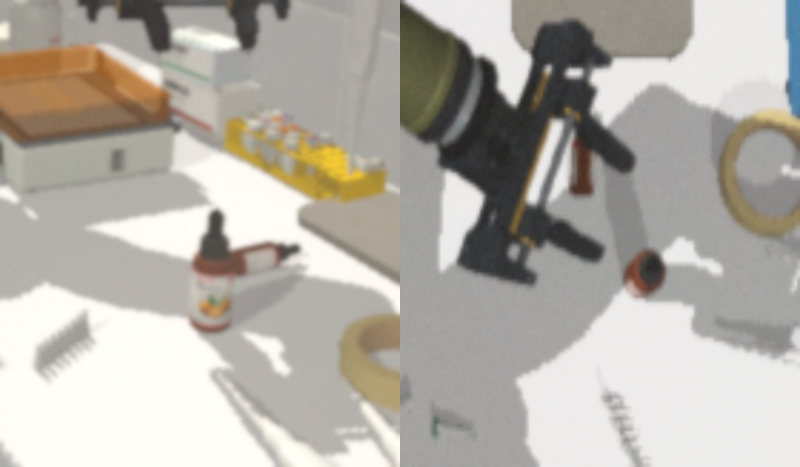

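The bottle stands free and upright, with its base at top crop (640,280), and is clear of the gripper. Next is the handle, starting with the arm going upright in clear air.

```bash
cat >> to.py <<'E'
xv=np.array([.9973,-.0732,0]);yv=np.array([.0732,.9973,0]);Hc=np.array([.4355,.136,.071]);hinge=Hc+.222*xv-up*.017
th=np.radians(15);zh=xv*np.sin(th)-up*np.cos(th);RH=frame(zh,xv)
E
python3 - <<'E'
from to import *
RV=frame(-up,xv);go([.5,-.1,.32],RV)
E
```

```text
shift [-0.192 -0.192 -0.445] turn [-0.056  0.357 -0.092]
```

Emit:
{"fn": "send_rows", "kwargs": {"targets": [[[-0.1, -0.1, -0.22], [-0.056, 0.357, -0.092]], [[-0.192, -0.192, -0.445], [-0.056, 0.357, -0.092]], [[-0.192, -0.192, -0.445], [-0.056, 0.357, -0.092]], [[-0.192, -0.192, -0.445], [-0.056, 0.357, -0.092]], [[-0.192, -0.192, -0.445], [-0.056, 0.357, -0.092]], [[-0.192, -0.192, -0.445], [-0.056, 0.357, -0.092]], [[-0.192, -0.192, -0.445], [-0.056, 0.357, -0.092]], [[-0.192, -0.192, -0.445], [-0.056, 0.357, -0.092]], [[-0.192, -0.192, -0.445], [-0.056, 0.357, -0.092]]], "fingers": 0.27}}

```text
clock: 14.12
tool_pos: [0.5011, -0.0977, 0.3185]
eef_rot: [0.731, 0.683, -0.003, -0.001]
contact_force: [0.4, 0.5, -0.3]
opening: 0.267
finger_force: 0.0
```

Run:
```python
from to import *
st=get_state();print(st["tool_pos"],st["q"].round(2),st["contact_force"])
go(Hc-zh*.15,RH)
```

```text
[ 0.50109956 -0.09773509  0.31850514] [-0.51  0.67  1.12  1.83 -0.68  1.1   0.79] [ 0.44275259  0.50711642 -0.29665822]
shift [ 0.764 -0.399  0.341] turn [-0.085  0.001  0.002]
```

Emit:
{"fn": "send_rows", "kwargs": {"targets": [[[0.764, -0.399, 0.1], [-0.085, 0, 0]], [[0.764, -0.399, 0.1], [-0.085, 0, 0]], [[0.764, -0.399, 0.1], [-0.085, 0, 0]], [[0.764, -0.399, 0.1], [-0.085, 0, 0]], [[0.764, -0.399, 0.1], [-0.085, 0, 0]], [[0.764, -0.399, 0.341], [-0.085, 0, 0]], [[0.764, -0.399, 0.341], [-0.085, 0, 0]], [[0.764, -0.399, 0.341], [-0.085, 0, 0]]]}}

```text
clock: 15.12
tool_pos: [0.3967, 0.1391, 0.2158]
eef_rot: [0.724, 0.677, 0.088, 0.098]
contact_force: [-0.1, -0.9, 0.1]
opening: 0.268
finger_force: 0.0
```

Run:
```python
from to import *
st=get_state();print(st["tool_pos"],st["q"].round(2),st["contact_force"])
go(Hc-zh*.15,RH);go(Hc-zh*.04,RH);go(Hc+zh*.014,RH)
D=snapshot("side");T=snapshot("top");pickle.dump((D,T),open("p8.pkl","wb"))
S0=pickle.load(open("side0.pkl","rb"))
print([np.round(proj(S0,Hc+k*yv),1) for k in(-.05,0,.05)])
d=cv2.resize(S0["img"][200:300,200:360],(640,400),interpolation=cv2.INTER_CUBIC)
for k in(-.05,0,.05):
    u,v=proj(S0,Hc+k*yv);cv2.circle(d,(int((u-200)*4),int((v-200)*4)),2,(0,255,0),-1)
cv2.imwrite("pics/c8.png",cv2.convertScaleAbs(d,alpha=1.6))
```

```text
[0.39667112 0.13909917 0.21582185] [-0.91  0.49  0.53  2.41 -0.99  0.12  0.44] [-0.08851226 -0.93492783  0.05183342]
shift [-0.001  0.    -0.   ] turn [0.001 0.001 0.002]
shift [ 0.    -0.     0.367] turn [0.001 0.001 0.002]
shift [ 0.001 -0.001  0.547] turn [0.001 0.001 0.002]
[array([251.3, 242. ]), array([244.3, 235.2]), array([237.7, 228.9])]
```

View pics/c8.png

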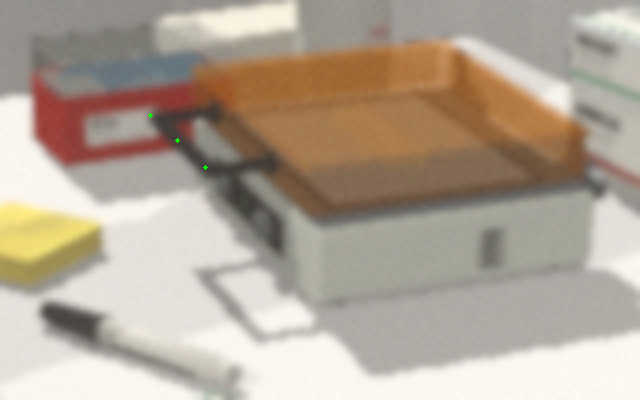

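The projected handle points fall exactly on the bar, at crop (150,116), (178,140) and (206,167). The 15° tilt puts the wrist near its limits, so I'll use a vertical tool instead.

Run:
```python
from to import *
RV=frame(-up,xv);go(Hc+up*.12,RV)
```

```text
shift [-0.001  0.107  0.114] turn [0.083 0.001 0.002]
```

Emit:
{"fn": "send_rows", "kwargs": {"targets": [[[0, 0, 0], [0.083, 0.001, 0.002]], [[0, 0.107, 0], [0.083, 0.001, 0.002]], [[0, 0.107, 0.114], [0.083, 0.001, 0.002]], [[0, 0.107, 0.114], [0.083, 0.001, 0.002]], [[0, 0.107, 0.114], [0.083, 0.001, 0.002]]]}}

```text
clock: 15.85
tool_pos: [0.4363, 0.1347, 0.1932]
eef_rot: [0.734, 0.68, 0.001, 0.001]
contact_force: [-0.2, 0.7, 0.8]
opening: 0.271
finger_force: 0.0
```

Run:
```python
from to import *
st=get_state();print(st["tool_pos"],st["q"].round(2))
RV=frame(-up,xv);go(Hc+up*.03,RV);go(Hc-up*.014,RV)
```

```text
[0.43630841 0.13465138 0.19319159] [-0.86  0.69  0.78  2.14 -0.84  0.65  0.43]
shift [ 0.004 -0.004  0.307] turn [ 0.001 -0.    -0.001]
shift [ 0.004 -0.005  0.454] turn [ 0.001 -0.    -0.001]
```

Emit:
{"fn": "send_rows", "kwargs": {"targets": [[[0.004, -0.004, 0.15], [0, 0, 0]], [[0.004, -0.004, 0.307], [0, 0, 0]], [[0.004, -0.004, 0.307], [0, 0, 0]], [[0.004, -0.004, 0.35], [0, 0, 0]], [[0.004, -0.004, 0.4], [0, 0, 0]], [[0.004, -0.004, 0.45], [0, 0, 0]], [[0.004, -0.004, 0.45], [0, 0, 0]]]}}

```text
clock: 16.73
tool_pos: [0.4376, 0.1349, 0.0593]
eef_rot: [0.734, 0.679, 0.002, 0.002]
contact_force: [1.1, -0.5, 0.7]
opening: 0.272
finger_force: 0.0
```

Emit:
{"fn": "send_rows", "kwargs": {"targets": [[[0, 0, 0], [0, 0, 0]], [[0, 0, 0], [0, 0, 0]], [[0, 0, 0], [0, 0, 0]], [[0, 0, 0], [0, 0, 0]]], "fingers": 0.0, "newtons": 20}}

```text
clock: 17.23
tool_pos: [0.4378, 0.1358, 0.0583]
eef_rot: [0.734, 0.679, 0.003, 0.002]
contact_force: [2.0, -0.2, 2.1]
opening: 0.103
finger_force: 20.0
```

Run:
```python
from to import *
st=get_state();print(st["tool_pos"],st["q"].round(2),st["opening"],st["contact_force"])
q=R.from_quat(st["eef_rot"])
# grasped bar on hinge arc: offset TCP-bar constant
for a in (5,10,15,20,25,30,35,40,45,50):
    A=np.radians(a);r=-.222*xv+.017*up
    k=np.cross(r,up);k=R.from_rotvec(yv*A)  # sign: front rises
    print(a,(q.inv().apply(k.apply(r)-r)/.3).round(3))
```

```text
[0.43779799 0.13576642 0.05832789] [-0.52  0.85  0.19  2.21 -0.99  0.17  0.52] 0.10253900561607489 [ 2.03057127 -0.15498241  2.0559148 ]
5 [ 0.     0.008 -0.064]
10 [ 0.     0.022 -0.127]
15 [ 0.     0.041 -0.189]
20 [ 0.001  0.066 -0.249]
25 [ 0.001  0.095 -0.307]
30 [ 0.001  0.13  -0.362]
35 [ 0.001  0.169 -0.413]
40 [ 0.002  0.213 -0.461]
45 [ 0.002  0.26  -0.505]
50 [ 0.002  0.311 -0.545]
```

The bar is gripped at an opening of about 9 mm. I'll lift it along the hinge arc.

Emit:
{"fn": "send_rows", "kwargs": {"targets": [[[0, 0.004, -0.032], [0, 0, 0]], [[0, 0.008, -0.064], [0, 0, 0]], [[0, 0.014, -0.095], [0, 0, 0]], [[0, 0.022, -0.127], [0, 0, 0]], [[0, 0.031, -0.158], [0, 0, 0]], [[0, 0.041, -0.189], [0, 0, 0]], [[0, 0.053, -0.219], [0, 0, 0]], [[0.001, 0.066, -0.249], [0, 0, 0]], [[0.001, 0.08, -0.278], [0, 0, 0]], [[0.001, 0.095, -0.307], [0, 0, 0]], [[0.001, 0.095, -0.307], [0, 0, 0]]]}}

```text
clock: 18.6
tool_pos: [0.464, 0.1337, 0.1505]
eef_rot: [0.734, 0.679, 0.002, 0.001]
contact_force: [-2.8, -1.2, -1.3]
opening: 0.106
finger_force: 20.0
```

Run:
```python
from to import *
st=get_state();print(st["tool_pos"],st["q"].round(2),st["opening"],st["contact_force"])
q=R.from_quat(st["eef_rot"])
k=lambda a:R.from_rotvec(yv*np.radians(a)).apply(-.222*xv+.017*up)
p0=np.array([.4378,.1358,.0583])
print(st["tool_pos"]-p0,k(25)-k(0))
for a in (30,35,40,45,50): print(a,(q.inv().apply(k(a)-k(25))/.3).round(3))
```

```text
[0.46397853 0.13366714 0.15052809] [-0.7   0.73  0.55  2.1  -0.78  0.52  0.35] 0.10599736969583091 [-2.82732684 -1.23747773 -1.30995573]
[ 0.02617853 -0.00213286  0.09222809] [ 0.02790793 -0.00204839  0.09222541]
30 [ 0.     0.034 -0.055]
35 [ 0.     0.073 -0.107]
40 [ 0.001  0.117 -0.155]
45 [ 0.001  0.164 -0.199]
50 [ 0.001  0.215 -0.239]
```

Emit:
{"fn": "send_rows", "kwargs": {"targets": [[[0, 0.016, -0.028], [0, 0, 0]], [[0, 0.034, -0.055], [0, 0, 0]], [[0, 0.053, -0.081], [0, 0, 0]], [[0, 0.073, -0.107], [0, 0, 0]], [[0.001, 0.095, -0.131], [0, 0, 0]], [[0.001, 0.117, -0.155], [0, 0, 0]], [[0.001, 0.14, -0.178], [0, 0, 0]], [[0.001, 0.164, -0.199], [0, 0, 0]], [[0.001, 0.189, -0.22], [0, 0, 0]], [[0.001, 0.215, -0.239], [0, 0, 0]], [[0.001, 0.215, -0.239], [0, 0, 0]], [[0.001, 0.215, -0.239], [0, 0, 0]]]}}

```text
clock: 20.1
tool_pos: [0.5249, 0.1287, 0.2232]
eef_rot: [0.734, 0.679, -0.0, -0.002]
contact_force: [-12.5, -3.2, 12.5]
opening: 0.101
finger_force: 20.0
```

Run:
```python
from to import *
st=get_state();print(st["tool_pos"],st["q"].round(2),st["qd"].round(3),st["opening"],st["contact_force"],st["clock"])
k=lambda a:R.from_rotvec(yv*np.radians(a)).apply(-.222*xv+.017*up)
d=st["tool_pos"]-[.4378,.1358,.0583];print(d,k(50)-k(0))
r=k(0)+d;print('angle',np.degrees(np.arctan2(r[2],-r@xv)-np.arctan2(.017,.222)),'radius',np.linalg.norm([r[2],r@xv]))
D=snapshot("side");T=snapshot("top");pickle.dump((D,T),open("p9.pkl","wb"))
cv2.imwrite("pics/c9.png",np.hstack([cv2.convertScaleAbs(cv2.resize(D["img"][140:380,180:440],(480,443)),alpha=1.5),cv2.resize(T["img"][190:310,230:450],(320,443))]))
```

```text
[0.52494303 0.12871386 0.22316781] [-0.72  0.7   0.7   1.86 -0.62  0.81  0.23] [ 0.001  0.001 -0.001  0.003 -0.    -0.002  0.   ] 0.1010096351963699 [-12.5459693   -3.22188533  12.53667009] 20.1
[ 0.08714303 -0.00708614  0.16486781] [ 0.09207214 -0.00675793  0.16398437]
angle 49.12290499437244 radius 0.22623854585453498
```

View pics/c9.png

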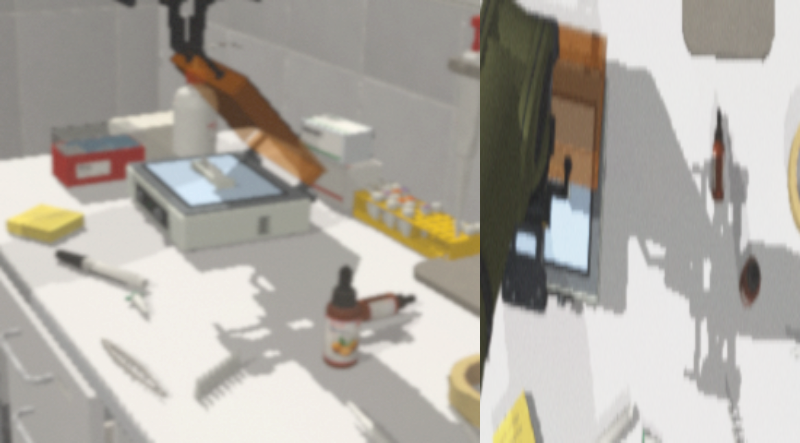

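The cover is up and held, with the bar at side crop (195,60). The bottle stands at (343,330) and the bystanders look unmoved. There is about 12 N of radial strain, so I'll ease the tool outward slightly.

Emit:
{"fn": "send_rows", "kwargs": {"targets": [[[0, -0.004, -0.007], [0, 0, 0]], [[0, -0.008, -0.013], [0, 0, 0]], [[0, -0.008, -0.013], [0, 0, 0]], [[0, -0.008, -0.013], [0, 0, 0]]]}}

```text
clock: 20.7
tool_pos: [0.5284, 0.1285, 0.2261]
eef_rot: [0.734, 0.679, 0.003, 0.003]
contact_force: [2.7, -4.6, -6.8]
opening: 0.103
finger_force: 20.0
```

Run:
```python
from to import *
st=get_state();print(st["tool_pos"],st["qd"].round(3),st["contact_force"],st["clock"])
k=lambda a:R.from_rotvec(yv*np.radians(a)).apply(-.222*xv+.017*up)
r=k(0)+st["tool_pos"]-[.4378,.1358,.0583];print('angle',np.degrees(np.arctan2(r[2],-r@xv)-np.arctan2(.017,.222)))
D=snapshot("side");hi=hinge
for a in(45,50,55):
    Ra=R.from_rotvec(yv*np.radians(a));c=[Ra.apply(v[0]*xv+v[1]*yv+v[2]*up) for v in((-.222,.05,.017),(-.222,-.05,.017),(-.184,-.103,.032),(-.010,-.103,.032))]
    print(a,[np.round((np.array(proj(D,hi+x))-[200,130])*4,0) for x in c])
cv2.imwrite("pics/c10.png",cv2.convertScaleAbs(cv2.resize(D["img"][130:270,200:380],(720,560),interpolation=cv2.INTER_CUBIC),alpha=1.5))
```

```text
[0.52836131 0.12845444 0.22614707] [ 0.001  0.001 -0.001  0.001  0.001  0.001  0.   ] [ 2.71810819 -4.55768213 -6.80555629] 20.7
angle 50.26762653219285
45 [array([270., 137.]), array([335., 170.]), array([436., 215.]), array([623., 406.])]
50 [array([295., 115.]), array([360., 147.]), array([460., 197.]), array([627., 408.])]
55 [array([320.,  96.]), array([388., 126.]), array([484., 182.]), array([630., 410.])]
```

View pics/c10.png

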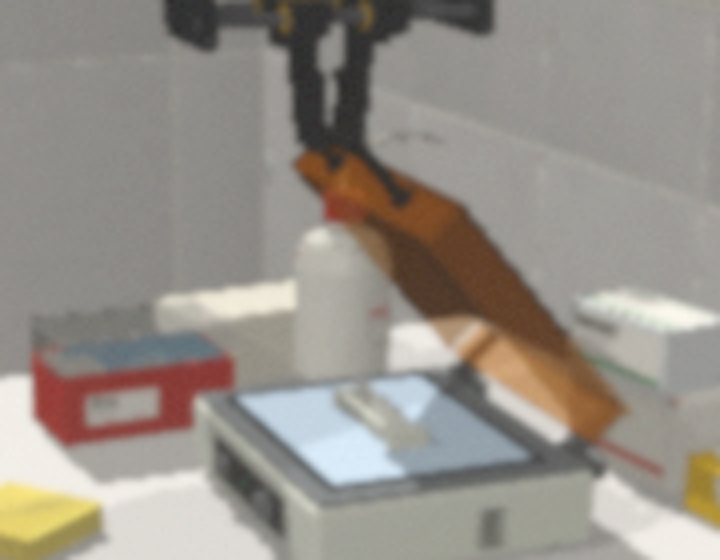

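In this crop the hood's near front corner is at (467,207), its rear corner at (627,408) and the bar end at about (365,150). These match the 50° prediction of (460,197), (627,408) and (360,147), and the arm is still. I'm handing in.

```bash
python3 -c "
from plant import *
print(finish_job())"
```

```text
the job is handed in; nothing more can be done
None
```

The larger dropper bottle is standing upright and released about where it lay, and the job was handed in with the arm holding the cover steady at about 50° (my estimate from the pictures and tool position); the judge's verdict was not shown.

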